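# Find the rattling parts case

## Task

Pull the drawer of the grey parts cabinet out to its stop. One of the three identical sealed parts cases in it has a loose steel ball inside: lift the cases clear of the drawer one at a time and shake each to and fro along its length, several strokes, until you find the one that rattles; lay the quiet ones flat back in the open drawer. Finish while still holding the rattling case in the gripper, level and still, about 15 cm above the middle of the black rubber mat, and leave the other things on the bench alone.

Things in the scene. Friction and masses are not known exactly. Their poses are not given: they have to be found in the camera images.
- cabinet_front (a point): Low grey steel parts cabinet, fixed to the bench, 240 deep (x) x 360 wide (y) x 100 high, with one drawer whose front faces the cabinet's own -x, roughly towards the robot. This point: at bench level under the middle of the shut drawer's front face; x points into the cabinet, y to its left, z up.
- cabinet_drawer0 (a joint): How far the drawer is out, in m: 0 shut, 0.166 at its stop; it slides along the cabinet's own -x. It starts shut or up to 0.01 out, moves against about 1 N plus slight damping, and stays where it is left.
- cabinet_drawer0_handle (a point): Middle of the drawer's bar handle: a round steel bar 11 mm thick and 120 long, lying level along the cabinet's y, its axis 35 mm in front of the drawer front, 62 mm above the bench. This point moves with the drawer; its x, y, z axes are the cabinet's. There is room for a finger from above behind the bar.
- drawer_floor (a point): Centre of the drawer's inner floor, 22 mm above the bench, moves with the drawer, axes as the cabinet's. Inside, the drawer is 195 long (x) x 318 wide (y), its walls 56 high; the front panel's top is 88 mm above the bench. At its stop the front 160 mm are uncovered, the rest stays under the cabinet's top. The cases lie 92 mm apart across it, all in the uncovered part.
- case_1: Sealed grey plastic parts case, 110 long (its x) x 50 wide (its y) x 40 high, 0.2 to 0.3 kg, flat in the drawer; leftmost (cabinet +y) at the start. Origin: centre of its underside, z up. The three look alike. Grip it across the 50 mm width near the middle of its length; 30 mm or more is free beside it. Lengthwise it lies along the cabinet's x.
- case_2: Case like case_1, in the middle. Just one of the three, differing from run to run, holds a loose 28 mm, 0.09 kg steel ball that rolls 37 mm either way from the middle along the inside when the case is jerked, or tipped over about 10 degrees, and knocks on the ends; the other two are packed tight. Weight tells nothing.
- case_3: Case like case_1, rightmost (cabinet -y). In the rattling case, force and moment on the wrist go on changing for up to a second after a shake, and with the ball at the other end the moment about the case's width differs by about 0.065 N m; a quiet case stays within about 0.02.
- mat: Black rubber mat 160 x 160 x 4 mm fixed on the bench to the right of the cabinet; origin: centre of its underside. The case is to be held above its middle.
- jar: Bystander: lidded glass jar, 64 in diameter, 85 high, standing between the mat and the cabinet, further off; origin: centre of its underside. Leave alone.
- screwdriver: Bystander: screwdriver lying on the bench near the robot, about crosswise. Leave alone.
- red_tray: Bystander: small red open tray 120 x 90 x 35 mm, to the left of the cabinet; origin: centre of its underside. Leave alone.
There are look-alikes about, which are no part of the job. Of the things shaped like the mat, the black one is meant.

How it is judged:
On the way, in this order (a step that is already met when the one before it is completed fails the run):
1. the drawer is out to its stop (within 8 mm) (value of joint cabinet_drawer0 above 0.158 m), for 0.1 s.
2. the rattling case, gripped and lifted clear (underside over 70 mm above the bench), is shaken so that its ball runs to one end (((distance between ball and case_1 below 0.07 m and contact force between the fingers and case_1 above 1 N and height (world z) of case_1 above 0.07 m and x of ball in the frame of case_1 above 0.018 m) or (distance between ball and case_2 below 0.07 m and contact force between the fingers and case_2 above 1 N and height (world z) of case_2 above 0.07 m and x of ball in the frame of case_2 above 0.018 m) or (distance between ball and case_3 below 0.07 m and contact force between the fingers and case_3 above 1 N and height (world z) of case_3 above 0.07 m and x of ball in the frame of case_3 above 0.018 m))), for 0.02 s.
3. then to the other end (((distance between ball and case_1 below 0.07 m and contact force between the fingers and case_1 above 1 N and height (world z) of case_1 above 0.07 m and x of ball in the frame of case_1 below -0.018 m) or (distance between ball and case_2 below 0.07 m and contact force between the fingers and case_2 above 1 N and height (world z) of case_2 above 0.07 m and x of ball in the frame of case_2 below -0.018 m) or (distance between ball and case_3 below 0.07 m and contact force between the fingers and case_3 above 1 N and height (world z) of case_3 above 0.07 m and x of ball in the frame of case_3 below -0.018 m))), for 0.02 s.
4. and back again (((distance between ball and case_1 below 0.07 m and contact force between the fingers and case_1 above 1 N and height (world z) of case_1 above 0.07 m and x of ball in the frame of case_1 above 0.018 m) or (distance between ball and case_2 below 0.07 m and contact force between the fingers and case_2 above 1 N and height (world z) of case_2 above 0.07 m and x of ball in the frame of case_2 above 0.018 m) or (distance between ball and case_3 below 0.07 m and contact force between the fingers and case_3 above 1 N and height (world z) of case_3 above 0.07 m and x of ball in the frame of case_3 above 0.018 m))), for 0.02 s.
At the end, for the whole second after the job is handed in: Drawer within 8 mm of its stop. The ball's case is gripped, its middle within 70 mm of the mat's middle seen from above, underside 80 to 300 mm above the bench, level within 0.25 rad, still. The other two lie flat in the drawer, released, at rest (value of joint cabinet_drawer0 above 0.158 m and ((distance between ball and case_1 below 0.07 m and contact force between the fingers and case_1 above 1 N and height (world z) of case_1 between 0.07 and 0.3 m and horizontal distance between case_1 and mat below 0.07 m and height (world z) of case_1 above 0.08 m and angle between case_1's own z axis and vertical below 0.25 rad and linear speed of case_1 below 0.04 m/s and (z of case_2 in the frame of drawer_floor between -0.006 and 0.008 m and x of case_2 in the frame of drawer_floor between -0.07 and 0.1 m and y of case_2 in the frame of drawer_floor between -0.16 and 0.16 m and angle between case_2's own z axis and vertical below 0.1 rad and linear speed of case_2 below 0.02 m/s and contact force between the fingers and case_2 below 0.1 N) and (z of case_3 in the frame of drawer_floor between -0.006 and 0.008 m and x of case_3 in the frame of drawer_floor between -0.07 and 0.1 m and y of case_3 in the frame of drawer_floor between -0.16 and 0.16 m and angle between case_3's own z axis and vertical below 0.1 rad and linear speed of case_3 below 0.02 m/s and contact force between the fingers and case_3 below 0.1 N)) or (distance between ball and case_2 below 0.07 m and contact force between the fingers and case_2 above 1 N and height (world z) of case_2 between 0.07 and 0.3 m and horizontal distance between case_2 and mat below 0.07 m and height (world z) of case_2 above 0.08 m and angle between case_2's own z axis and vertical below 0.25 rad and linear speed of case_2 below 0.04 m/s and (z of case_1 in the frame of drawer_floor between -0.006 and 0.008 m and x of case_1 in the frame of drawer_floor between -0.07 and 0.1 m and y of case_1 in the frame of drawer_floor between -0.16 and 0.16 m and angle between case_1's own z axis and vertical below 0.1 rad and linear speed of case_1 below 0.02 m/s and contact force between the fingers and case_1 below 0.1 N) and (z of case_3 in the frame of drawer_floor between -0.006 and 0.008 m and x of case_3 in the frame of drawer_floor between -0.07 and 0.1 m and y of case_3 in the frame of drawer_floor between -0.16 and 0.16 m and angle between case_3's own z axis and vertical below 0.1 rad and linear speed of case_3 below 0.02 m/s and contact force between the fingers and case_3 below 0.1 N)) or (distance between ball and case_3 below 0.07 m and contact force between the fingers and case_3 above 1 N and height (world z) of case_3 between 0.07 and 0.3 m and horizontal distance between case_3 and mat below 0.07 m and height (world z) of case_3 above 0.08 m and angle between case_3's own z axis and vertical below 0.25 rad and linear speed of case_3 below 0.04 m/s and (z of case_1 in the frame of drawer_floor between -0.006 and 0.008 m and x of case_1 in the frame of drawer_floor between -0.07 and 0.1 m and y of case_1 in the frame of drawer_floor between -0.16 and 0.16 m and angle between case_1's own z axis and vertical below 0.1 rad and linear speed of case_1 below 0.02 m/s and contact force between the fingers and case_1 below 0.1 N) and (z of case_2 in the frame of drawer_floor between -0.006 and 0.008 m and x of case_2 in the frame of drawer_floor between -0.07 and 0.1 m and y of case_2 in the frame of drawer_floor between -0.16 and 0.16 m and angle between case_2's own z axis and vertical below 0.1 rad and linear speed of case_2 below 0.02 m/s and contact force between the fingers and case_2 below 0.1 N)))); the arm keeps its last pose, push and grip.
It fails at once if the jar is moved more than 30 mm (distance of jar from where it was at the start of the episode above 0.03 m).
It fails at once if the screwdriver is moved more than 30 mm (distance of screwdriver from where it was at the start of the episode above 0.03 m).
It fails at once if the red tray is moved more than 30 mm (distance of red_tray from where it was at the start of the episode above 0.03 m).
It also fails if it takes over 72 s, if anything falls off the work surface, if the arm or the gripper's body presses on something with over 40 N, if the wrist force passes 120 N, or if a joint passes its speed limit or range.

## Robot

A 7-joint arm with a two-finger parallel gripper is mounted at the origin on the work surface. World frame = base frame: x ahead of the robot, y to its left, z up, the work surface at z = 0. Lengths are in m, angles in rad, forces in N, time in s.
With the tool pointing down it reaches from about 0.35 to 0.9 m from the base axis. Payload 19.9 kg.
Tool frame: the origin (TCP) lies midway between the tips of the shut fingers; the grasp point (between the pads) lies 19 mm behind it; z points along the fingers, y is the line along which they close (so a half turn about z gives the same grasp; the last joint's range is limited). The gripper opens to 94 mm and grips with 3 to 60 N. Pads are 16 mm wide; open, the fingers measure 119 mm over their backs; the gripper's body (75 mm by 177 mm) begins 78 mm behind the grasp point.
Start: joints at [-1.175, 0.417, -0.01, 1.614, 0.005, 1.111, -0.053], TCP at [0.265, 0.566, 0.205] pointing down, gripper open.
Joint ranges: [-2.81, 2.81], [-0.39, 2.02], [-1.27, 1.25], [0.06, 2.57], [-1.19, 4.33], [0.19, 2], [-2.82, 2.82]. Speed limits (rad/s): [1.89, 1.89, 2.39, 2.39, 3.01, 3.01, 3.01].

## Interface

Orientations are given as [roll, pitch, yaw] about the fixed x, y, z axes, in that order (R = Rz(yaw) Ry(pitch) Rx(roll)).
In Python, from plant import env gives the robot as it stands. The module is installed in compiled form; this text tells all that it offers.
- The arm moves only by the shell command python3 -m pendant 'ROWS' [FORCE]. ROWS is JSON, a list of rows, each an object of numbers: "dx", "dy", "dz": the shift along the tool's x, y, z in m; "wx", "wy", "wz": the turn, a rotation vector about the tool's x, y, z in degrees; "hand": the finger opening in m, from 0 to 0.094. A call has 1 to 8 rows; each row shifts and turns the commanded pose from where the row before left it, along the tool's axes as they then stand; what a row does not reach is not made up. A row lasts 1/8 s, in which the tool goes at most 62.5 mm and 10.7 degrees, less where a joint would pass 70% of its speed; a pose out of reach is approached as far as the arm can. A call with a gripper value outside its range is refused whole. The fingers move at their own pace and stop on an object; FORCE is the grip in N (left out, the last holds). Time passes only in rows, so rows that do not move let the fingers close. It gives the time, the measured TCP pose, the force, the opening and the grip force at its end, in the units of the state.
- env.observe(): the state, without advancing time (a new reading comes with each control period).
- env.camera(name): name is "scene" or "side" or "wrist"; returns the picture (400x640x3 uint8, red, green, blue); there is no depth.
- env.camera_params(name): a dict with "fx", "fy", "cx", "cy" (pixels), "view" (4x4, takes a point from world to camera coordinates). Camera axes: x right, y up, looking along -z (the intrinsics and any distortion apply to the point x, -y, -z); pixel columns grow to the right and rows downward; lengths in m; the calibration is good to about 2 mm. The wrist camera is an equidistant fisheye: a pixel r from the principal point sees the ray r / f radians off the axis. A picture is of the moment at which its call begins: read the wrist's pose just before it. camera_params takes no time and is no camera call; for the wrist camera it gives the pose at the moment of the call.
- env.hand_in(): hands the job in; it is judged then, once.
The state is a dict: "t": time; "joint_positions": joint angles; "joint_vel": joint speeds; "tau": joint torques, N m; "eef_pos": TCP position; "orientation": TCP orientation; "force": force on the tool from outside, world axes, zero at the start; "torque": the same for the moment, N m; "grip_width": finger opening in m; "grasp_force": force on a finger pad.
Only numpy, scipy, OpenCV 4.12 (cv2) and the standard library are available. Lean on these libraries where they do the work, as an engineer would, in place of code of your own. Each camera call takes 0.05 s, during which the arm holds its last target. There are 200 camera calls.

## Working session

There is one attempt and no reset: what is moved stays moved. The work goes in short steps, Python scripts to look and compute and a shell command to move; the robot and the scene stay as the last step left them, time stands still between calls to the robot, and variables do not carry over. Pictures are saved under pics/ and viewed, at most 10 in all, crops included, and the job is handed in when it is done.

```bash
mkdir -p pics; python3 - <<'E'
from plant import env
import cv2,numpy as np
s=env.observe();print({k:np.round(v,3).tolist() for k,v in s.items()})
for n in("scene","side"):
    im=env.camera(n);cv2.imwrite(f"pics/{n}0.png",im[:,:,::-1]);p=env.camera_params(n);print(n,{k:np.round(v,3).tolist() for k,v in p.items()})
E
```

```text
{'t': 0.0, 'joint_positions': [-1.175, 0.418, -0.01, 1.614, 0.005, 1.111, -0.053], 'joint_vel': [0.001, -0.0, 0.0, 0.001, -0.001, -0.001, -0.0], 'tau': [0.001, -85.126, 0.639, -42.599, -0.049, 0.019, 0.0], 'eef_pos': [0.265, 0.566, 0.205], 'orientation': [-3.14, 0.0, 2.704], 'force': [0.059, 0.056, -0.316], 'torque': [-0.047, -0.008, -0.027], 'grasp_force': 0.0, 'grip_width': 0.094}
scene {'fx': 502.266, 'fy': 502.266, 'cx': 317.801, 'cy': 195.386, 'view': [[0.278, 0.961, 0.002, -0.195], [-0.811, 0.234, 0.537, 0.374], [0.515, -0.15, 0.844, -1.815], [0.0, 0.0, 0.0, 1.0]]}
side {'fx': 509.427, 'fy': 509.427, 'cx': 323.723, 'cy': 201.349, 'view': [[-0.971, -0.238, 0.016, 0.551], [0.128, -0.466, 0.875, -0.113], [-0.201, 0.852, 0.483, -1.773], [0.0, 0.0, 0.0, 1.0]]}
```

View pics/scene0.png

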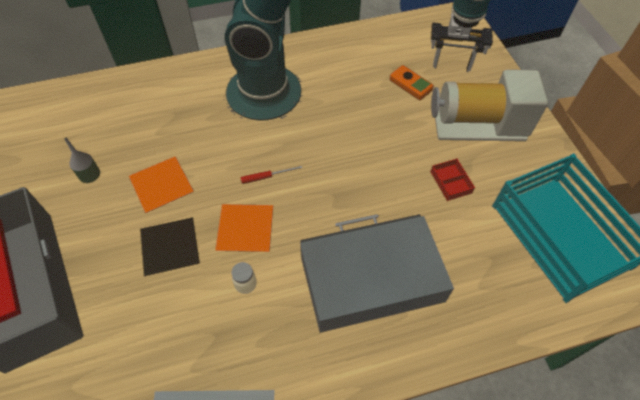

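View pics/side0.png

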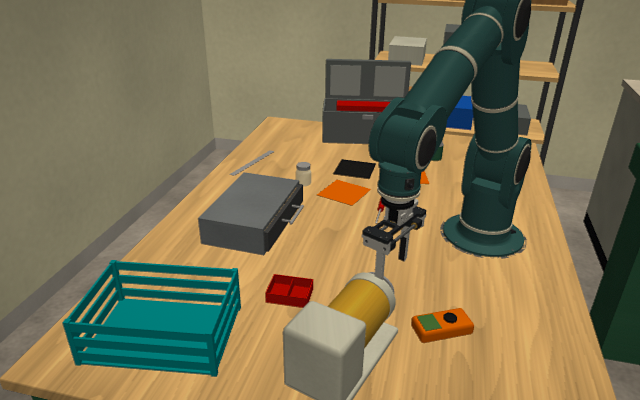

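The scene view shows the cabinet top with front corners near (301,248) and (422,216). The handle bar runs from (338,226) to (379,217). The black mat's corners are near (140,231), (196,219), (200,265) and (145,274), and the jar's base is near (244,288). In the side view the screwdriver is hidden behind the gripper.

```bash
cat > h.py <<'E'
from plant import env
import numpy as np, cv2
from scipy.spatial.transform import Rotation as R
def ray(n,u,v,z,p=None):
    p=p or env.camera_params(n);V=np.array(p['view']);x=(u-p['cx'])/p['fx'];y=(v-p['cy'])/p['fy']
    if n=='wrist':
        r=np.hypot(x,y);d=np.array([x*np.sin(r)/r,-y*np.sin(r)/r,-np.cos(r)])
    else: d=np.array([x,-y,-1])
    d=V[:3,:3].T@d;c=-V[:3,:3].T@V[:3,3];return c+d*(z-c[2])/d[2]
def proj(n,P):
    p=env.camera_params(n);V=np.array(p['view']);q=V[:3,:3]@np.array(P)+V[:3,3];q=q*[1,-1,-1]
    if n=='wrist':
        t=np.arctan2(np.hypot(*q[:2]),q[2]);x,y=q[:2]/np.hypot(*q[:2])*t
    else:x,y=q[:2]/q[2]
    return x*p['fx']+p['cx'],y*p['fy']+p['cy']
def to(P,yaw):
    "tool-frame shift/turn to reach world P with tool down and given yaw"
    s=env.observe();r=R.from_euler('xyz',s['orientation']);g=R.from_euler('xyz',[np.pi,0,yaw])
    d=r.inv().apply(np.array(P)-s['eef_pos']);w=(r.inv()*g).as_rotvec(degrees=True)
    print('t',round(s['t'],2),'pos',np.round(s['eef_pos'],4),'rpy',np.round(s['orientation'],3),'d(mm)',np.round(d*1000,1),'w',np.round(w,2))
E
python3 - <<'E'
from h import *
for n,u,v,z in [("mat",140,231,.004),("mat",196,219,.004),("mat",200,265,.004),("mat",145,274,.004),("hR",338,226,.062),("hL",379,217,.062),("cFR",301,248,.1),("cFL",422,216,.1),("cBL",450,287,.1),("jar",244,290,0),("sd",242,181,.01),("sd",300,168,.01),("tray",452,180,.03)]: print(n,ray("scene",u,v,z).round(3))
im=cv2.imread('pics/scene0.png');cv2.imwrite('pics/crop.png',cv2.resize(im[190:340,230:470],None,fx=3.3,fy=3.3,interpolation=cv2.INTER_CUBIC))
E
```

```text
mat [ 0.456 -0.483  0.004]
mat [ 0.461 -0.316  0.004]
mat [ 0.616 -0.328  0.004]
mat [ 0.601 -0.483  0.004]
hR [0.634 0.08  0.062]
hL [0.639 0.204 0.062]
cFR [ 0.691 -0.045  0.1  ]
cFL [0.689 0.311 0.1  ]
cBL [0.908 0.299 0.1  ]
jar [ 0.724 -0.222  0.   ]
sd [ 0.367 -0.154  0.01 ]
sd [0.369 0.036 0.01 ]
tray [0.559 0.479 0.03 ]
```

View pics/crop.png

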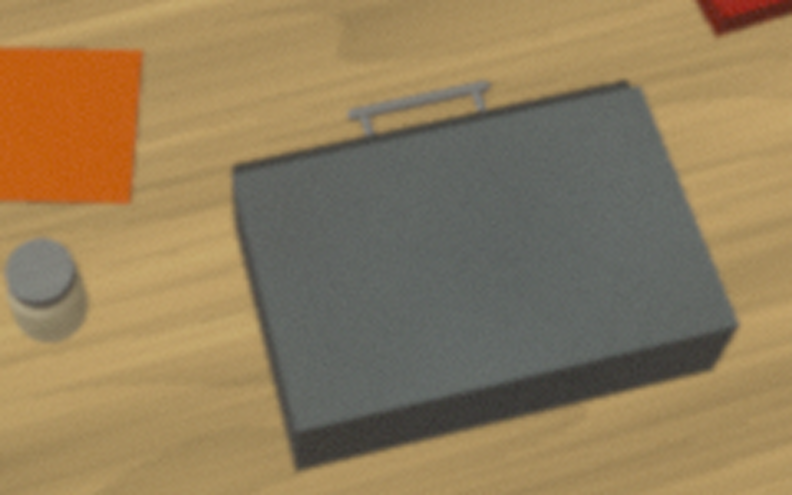

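The crop shows the bar's ends at (350,113) and (490,86). The top-plate corners are front right (240,180), front left (640,88), back right (297,430) and back left (735,322). The dark strip along the front is the drawer front, nearly shut.

```bash
python3 - <<'E'
from h import *
f=lambda u,v,z:ray("scene",230+u/3.3-.35,190+v/3.3-.35,z)
P={}
for n,u,v,z in [("hR",350,113,.064),("hL",490,86,.064),("FR",240,180,.1),("FL",640,88,.1),("BR",297,430,.1),("BL",735,322,.1)]: P[n]=f(u,v,z);print(n,P[n].round(4))
c=[(a[0]-0,a[1]) for a in P.values()]
r=cv2.minAreaRect(np.array([P[k][:2]*1000 for k in("FR","FL","BL","BR")],np.float32));print(r)
h=(P["hR"]+P["hL"])/2;to([h[0],h[1],.15],np.pi/2);
E
```

```text
hR [0.6267 0.0755 0.064 ]
hL [0.6348 0.2024 0.064 ]
FR [ 0.681 -0.038  0.1  ]
FL [0.691  0.3147 0.1   ]
BR [ 0.8978 -0.0519  0.1   ]
BL [0.9098 0.3044 0.1   ]
((794.3857421875, 131.39585876464844), (359.4386291503906, 219.02101135253906), 88.06163024902344)
t 0.1 pos [0.2648 0.5658 0.2049] rpy [-3.141  0.     2.704] d(mm) [-512.3 -231.4   55.2] w [-5.000e-02  4.000e-02  6.492e+01]
```

```bash
python3 -m pendant '[{"wz":9.7,"hand":0.03},{"wz":9.7},{"wz":9.7},{"wz":9.7},{"wz":9.7},{"wz":9.7},{"wz":9.8},{}]'; python3 -m pendant '[{"dx":-0.051,"dy":0.048},{"dx":-0.051,"dy":0.048},{"dx":-0.051,"dy":0.048},{"dx":-0.051,"dy":0.048},{"dx":-0.051,"dy":0.048},{"dx":-0.051,"dy":0.048},{"dx":-0.051,"dy":0.05},{"dx":-0.05,"dy":0.05,"dz":0.03}]'; python3 -m pendant '[{"dz":0.025},{}]'
python3 - <<'E'
from h import *
to([.631,.139,.15],np.radians(87))
print(proj("wrist",[.631,.139,.064]))
cv2.imwrite('pics/w1.png',env.camera("wrist")[:,:,::-1])
E
```

```text
t 0.1 pos [0.2648 0.5658 0.2049] rpy [-3.141  0.     2.704] d(mm) [-512.6 -231.2   55.2] w [-5.000e-02  4.000e-02  6.792e+01]
(np.float64(207.04810060469862), np.float64(435.12217396610686))invalid input
invalid input
invalid input
```

View pics/w1.png

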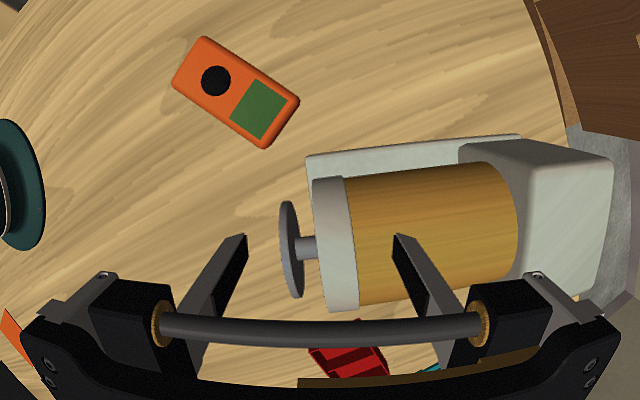

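The arm did not move: the picture still shows the start view (orange meter, motor), because the rows were refused. I will try again with every key filled in.

```bash
python3 -m pendant '[{"dx":0,"dy":0,"dz":0,"wx":0,"wy":0,"wz":9.7,"hand":0.03}]'; python3 -m pendant '[{"wz":9.7,"hand":0.03}]' 20;
```

```text
t: 0.28
eef_pos: [0.265, 0.5658, 0.2051]
orientation: [-3.141, 0.0, 2.532]
force: [-0.2, 0.1, 0.0]
grip_width: 0.0872
grasp_force: 0.0invalid input
```

```bash
python3 -m pendant '[{"dx":0,"dy":0,"dz":0,"wx":0,"wy":0,"wz":9.7,"hand":0.03},{"dx":0,"dy":0,"dz":0,"wx":0,"wy":0,"wz":9.7,"hand":0.03},{"dx":0,"dy":0,"dz":0,"wx":0,"wy":0,"wz":9.7,"hand":0.03},{"dx":0,"dy":0,"dz":0,"wx":0,"wy":0,"wz":9.7,"hand":0.03},{"dx":0,"dy":0,"dz":0,"wx":0,"wy":0,"wz":9.7,"hand":0.03},{"dx":0,"dy":0,"dz":0,"wx":0,"wy":0,"wz":9.7,"hand":0.03}]'; python3 -m pendant '[{"dx":-0.051,"dy":0.048,"dz":0,"wx":0,"wy":0,"wz":0,"hand":0.03},{"dx":-0.051,"dy":0.048,"dz":0,"wx":0,"wy":0,"wz":0,"hand":0.03},{"dx":-0.051,"dy":0.048,"dz":0,"wx":0,"wy":0,"wz":0,"hand":0.03},{"dx":-0.051,"dy":0.048,"dz":0,"wx":0,"wy":0,"wz":0,"hand":0.03},{"dx":-0.051,"dy":0.048,"dz":0,"wx":0,"wy":0,"wz":0,"hand":0.03},{"dx":-0.051,"dy":0.048,"dz":0,"wx":0,"wy":0,"wz":0,"hand":0.03},{"dx":-0.051,"dy":0.048,"dz":0,"wx":0,"wy":0,"wz":0,"hand":0.03},{"dx":-0.05,"dy":0.048,"dz":0.02,"wx":0,"wy":0,"wz":0,"hand":0.03}]'; python3 -m pendant '[{"dx":0,"dy":0,"dz":0,"wx":0,"wy":0,"wz":0,"hand":0.03}]'
python3 - <<'E'
from h import *
to([.631,.139,.15],np.radians(87))
print(proj("wrist",[.631,.139,.064]))
cv2.imwrite('pics/w2.png',env.camera("wrist")[:,:,::-1])
E
```

```text
t: 1.02
eef_pos: [0.2648, 0.5659, 0.2052]
orientation: [-3.141, 0.001, 1.513]
force: [-0.2, -0.9, 0.1]
grip_width: 0.0304
grasp_force: 0.0
t: 2.02
eef_pos: [0.5887, 0.1854, 0.1889]
orientation: [3.14, -0.001, 1.519]
force: [0.1, 1.0, -0.0]
grip_width: 0.0299
grasp_force: 0.0
t: 2.15
eef_pos: [0.5887, 0.1817, 0.1867]
orientation: [-3.141, 0.003, 1.512]
force: [-1.6, 0.4, -0.6]
grip_width: 0.0304
grasp_force: 0.0
t 2.15 pos [0.5887 0.1817 0.1867] rpy [-3.141e+00  3.000e-03  1.512e+00] d(mm) [-40.   44.7  36.8] w [-0.05  0.16 -0.37]
(np.float64(362.03619051049594), np.float64(230.8734578535083))
```

View pics/w2.png

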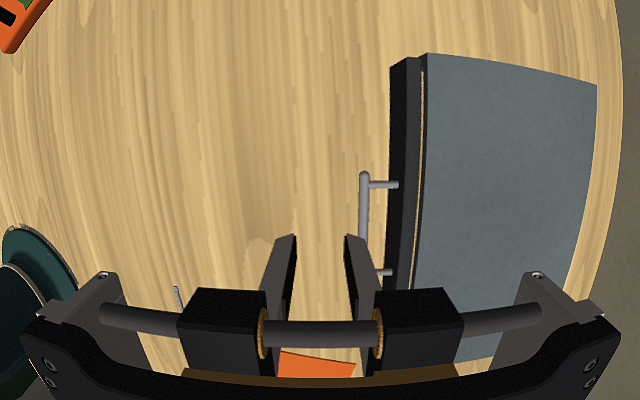

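The wrist view shows the bar from (364,173) down to about (365,280), with its posts at rows 184 and 272. That agrees with the predicted middle at (362,231).

```bash
python3 - <<'E'
from h import *
for u,v,z in [(364,175,.062),(363.5,240,.062),(364,228,.062),(391,62,.088),(388,288,.088)]: print(ray("wrist",u,v,z).round(4))
p=ray("wrist",364,228,.062);to([p[0],p[1],.043],np.radians(87.5))
E
```

```text
[0.6332 0.202  0.062 ]
[0.6318 0.1305 0.062 ]
[0.6324 0.1445 0.062 ]
[0.6585 0.3114 0.088 ]
[0.6555 0.0831 0.088 ]
t 2.2 pos [0.5876 0.1847 0.1872] rpy [-3.141e+00  1.000e-03  1.515e+00] d(mm) [-37.5  47.1 144.2] w [-0.06  0.08 -0.68]
```

```bash
python3 -m pendant '[{"dx":-0.019,"dy":0.023,"dz":0.01,"wx":0,"wy":0,"wz":0,"hand":0.03},{"dx":-0.0185,"dy":0.0235,"dz":0.01,"wx":0,"wy":0,"wz":0,"hand":0.03},{"dx":0,"dy":0,"dz":0,"wx":0,"wy":0,"wz":0,"hand":0.03}]'; python3 - <<'E'
from h import *
to([.632,.1425,.043],np.radians(88))
E
```

```text
t: 2.58
eef_pos: [0.6317, 0.1464, 0.1674]
orientation: [-3.141, 0.001, 1.518]
force: [0.3, -0.5, -0.2]
grip_width: 0.0299
grasp_force: 0.0
t 2.58 pos [0.6317 0.1464 0.1674] rpy [-3.141e+00  1.000e-03  1.518e+00] d(mm) [ -3.8   0.6 124.4] w [-0.05  0.05 -1.04]
```

```bash
python3 -m pendant '[{"dx":0,"dy":0,"dz":0.03,"wx":0,"wy":0,"wz":0,"hand":0.03},{"dx":0,"dy":0,"dz":0.03,"wx":0,"wy":0,"wz":0,"hand":0.03},{"dx":0,"dy":0,"dz":0.02,"wx":0,"wy":0,"wz":0,"hand":0.03},{"dx":0,"dy":0,"dz":0.02,"wx":0,"wy":0,"wz":0,"hand":0.03},{"dx":0,"dy":0,"dz":0.02,"wx":0,"wy":0,"wz":0,"hand":0.03},{"dx":0,"dy":0,"dz":0,"wx":0,"wy":0,"wz":0,"hand":0.03}]' && python3 -m pendant '[{"dx":0,"dy":0,"dz":0,"wx":0,"wy":0,"wz":0,"hand":0.005},{"dx":0,"dy":0,"dz":0,"wx":0,"wy":0,"wz":0,"hand":0.005},{"dx":0,"dy":0,"dz":0,"wx":0,"wy":0,"wz":0,"hand":0.005}]' 15
```

```text
t: 3.32
eef_pos: [0.6308, 0.1469, 0.0467]
orientation: [-3.14, 0.001, 1.519]
force: [0.3, 0.1, -0.8]
grip_width: 0.03
grasp_force: 0.0
t: 3.7
eef_pos: [0.632, 0.147, 0.0489]
orientation: [3.14, -0.0, 1.519]
force: [-0.7, -1.5, 4.5]
grip_width: 0.0106
grasp_force: 15.0
```

```bash
python3 -m pendant '[{"dx":0,"dy":-0.02,"dz":0,"wx":0,"wy":0,"wz":0,"hand":0.005},{"dx":0,"dy":-0.02,"dz":0,"wx":0,"wy":0,"wz":0,"hand":0.005},{"dx":0,"dy":-0.02,"dz":0,"wx":0,"wy":0,"wz":0,"hand":0.005},{"dx":0,"dy":-0.02,"dz":0,"wx":0,"wy":0,"wz":0,"hand":0.005},{"dx":0,"dy":-0.02,"dz":0,"wx":0,"wy":0,"wz":0,"hand":0.005},{"dx":0,"dy":-0.02,"dz":0,"wx":0,"wy":0,"wz":0,"hand":0.005},{"dx":0,"dy":-0.015,"dz":0,"wx":0,"wy":0,"wz":0,"hand":0.005},{"dx":0,"dy":-0.01,"dz":0,"wx":0,"wy":0,"wz":0,"hand":0.005}]'; python3 -m pendant '[{"dx":0,"dy":-0.005,"dz":0,"wx":0,"wy":0,"wz":0,"hand":0.005},{"dx":0,"dy":-0.004,"dz":0,"wx":0,"wy":0,"wz":0,"hand":0.005},{"dx":0,"dy":-0.004,"dz":0,"wx":0,"wy":0,"wz":0,"hand":0.005},{"dx":0,"dy":0,"dz":0,"wx":0,"wy":0,"wz":0,"hand":0.005}]'
```

```text
t: 4.7
eef_pos: [0.4869, 0.1531, 0.0488]
orientation: [3.14, 0.001, 1.518]
force: [0.6, -9.6, 6.4]
grip_width: 0.0105
grasp_force: 15.0
t: 5.2
eef_pos: [0.4741, 0.1536, 0.0488]
orientation: [3.141, 0.001, 1.517]
force: [-1.4, -11.4, 9.8]
grip_width: 0.0101
grasp_force: 15.0
```

```bash
python3 -m pendant '[{"dx":-0.002,"dy":-0.003,"dz":0,"wx":0,"wy":0,"wz":0,"hand":0.005},{"dx":0,"dy":-0.003,"dz":0,"wx":0,"wy":0,"wz":0,"hand":0.005},{"dx":0,"dy":0,"dz":0,"wx":0,"wy":0,"wz":0,"hand":0.005}]'; python3 -m pendant '[{"dx":0,"dy":-0.003,"dz":0,"wx":0,"wy":0,"wz":0,"hand":0.005},{"dx":0,"dy":-0.003,"dz":0,"wx":0,"wy":0,"wz":0,"hand":0.005},{"dx":0,"dy":0,"dz":0,"wx":0,"wy":0,"wz":0,"hand":0.005}]'
```

```text
t: 5.58
eef_pos: [0.468, 0.1537, 0.0488]
orientation: [3.141, -0.001, 1.519]
force: [-1.2, -1.2, 9.6]
grip_width: 0.0103
grasp_force: 15.0
t: 5.95
eef_pos: [0.4663, 0.1538, 0.0491]
orientation: [3.132, -0.001, 1.518]
force: [30.4, -0.8, -21.9]
grip_width: 0.0128
grasp_force: 15.0
```

```bash
python3 -m pendant '[{"dx":0,"dy":0.003,"dz":0,"wx":0,"wy":0,"wz":0,"hand":0.03},{"dx":0,"dy":0,"dz":0,"wx":0,"wy":0,"wz":0,"hand":0.03},{"dx":0,"dy":0,"dz":-0.03,"wx":0,"wy":0,"wz":0,"hand":0.03},{"dx":0,"dy":0,"dz":-0.05,"wx":0,"wy":0,"wz":0,"hand":0.03},{"dx":0,"dy":0.03,"dz":-0.05,"wx":0,"wy":0,"wz":0,"hand":0.08},{"dx":0,"dy":0.04,"dz":-0.04,"wx":0,"wy":0,"wz":0,"hand":0.08},{"dx":0,"dy":0.03,"dz":-0.02,"wx":0,"wy":0,"wz":0,"hand":0.08},{"dx":0,"dy":0,"dz":0,"wx":0,"wy":0,"wz":0,"hand":0.08}]'
python3 - <<'E'
from h import *
print(np.round(env.observe()['joint_positions'],3))
cv2.imwrite('pics/w3.png',env.camera("wrist")[:,:,::-1])
E
```

```text
t: 6.95
eef_pos: [0.5659, 0.1482, 0.239]
orientation: [3.14, -0.0, 1.518]
force: [-0.5, -0.5, 0.4]
grip_width: 0.0664
grasp_force: 0.0
[-0.672  0.338  0.46   1.693 -0.161  1.148 -0.221]
```

View pics/w3.png

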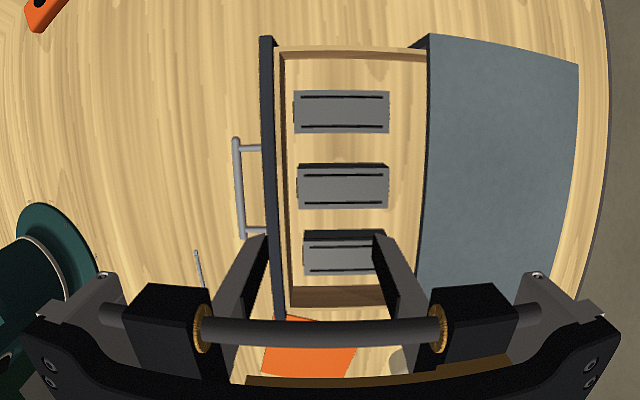

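The wrist view shows the drawer out with three cases. Their top faces have corners at:
- Case 1: (294,93), (388,92), (389,132), (296,133)
- Case 2: (298,168), (389,168), (389,208), (300,208)
- Case 3: from about (304,240) to (373,275), partly behind a finger

```bash
python3 - <<'E'
from h import *
g=lambda u,v,z=.062:ray("wrist",u,v,z)[:2]
A=[g(*p) for p in[(294,93),(388,92),(389,132),(296,133)]];B=[g(*p) for p in[(298,168),(389,168),(389,208),(300,208)]]
C=[g(*p) for p in[(304,240),(305,275)]]
for q in(A,B,C):print(np.round(q,4).tolist(),np.mean(q,0).round(4))
print(g(275,55,.088),g(281,320,.088),g(235,140),g(241,236))
to([*np.mean(B,0),.2],np.radians(178))
E
```

```text
[[0.5407, 0.2545], [0.648, 0.2517], [0.6478, 0.205], [0.5402, 0.2083]] [0.5942 0.2299]
[[0.5398, 0.1672], [0.6473, 0.1622], [0.6476, 0.1123], [0.5388, 0.1181]] [0.5934 0.14  ]
[[0.5407, 0.0758], [0.5383, 0.0249]] [0.5395 0.0503]
[0.52499166 0.29574721] [ 0.50301512 -0.02992826] [0.4675669  0.20561775] [0.46034954 0.0844053 ]
t 7.0 pos [0.5645 0.1483 0.2379] rpy [-3.141  0.     1.518] d(mm) [-6.8 29.3 37.9] w [-3.000e-02  0.000e+00 -9.101e+01]
```

```bash
python3 -m pendant '[{"dx":0,"dy":0,"dz":0,"wx":0,"wy":0,"wz":-10.1,"hand":0.074},{"dx":0,"dy":0,"dz":0,"wx":0,"wy":0,"wz":-10.1,"hand":0.074},{"dx":0,"dy":0,"dz":0,"wx":0,"wy":0,"wz":-10.1,"hand":0.074},{"dx":0,"dy":0,"dz":0,"wx":0,"wy":0,"wz":-10.1,"hand":0.074},{"dx":0,"dy":0,"dz":0,"wx":0,"wy":0,"wz":-10.1,"hand":0.074},{"dx":0,"dy":0,"dz":0,"wx":0,"wy":0,"wz":-10.1,"hand":0.074},{"dx":0,"dy":0,"dz":0,"wx":0,"wy":0,"wz":-10.1,"hand":0.074},{"dx":0,"dy":0,"dz":0,"wx":0,"wy":0,"wz":-10.1,"hand":0.074}]'; python3 -m pendant '[{"dx":0,"dy":0,"dz":0,"wx":0,"wy":0,"wz":-10.1,"hand":0.074},{"dx":-0.029,"dy":-0.007,"dz":0.02,"wx":0,"wy":0,"wz":0,"hand":0.074},{"dx":0,"dy":0,"dz":0,"wx":0,"wy":0,"wz":0,"hand":0.074}]'
python3 - <<'E'
from h import *
to([.5935,.14,.032],np.radians(178))
print(np.round(env.observe()['joint_positions'],3))
cv2.imwrite('pics/w4.png',env.camera("wrist")[:,:,::-1])
E
```

```text
t: 8.0
eef_pos: [0.563, 0.1487, 0.2372]
orientation: [-3.141, -0.002, 2.936]
force: [-0.4, 0.3, 0.1]
grip_width: 0.074
grasp_force: 0.0
t: 8.38
eef_pos: [0.5923, 0.1396, 0.2158]
orientation: [-3.14, -0.003, 3.104]
force: [-0.4, 0.6, -0.2]
grip_width: 0.0739
grasp_force: 0.0
t 8.38 pos [0.5923 0.1396 0.2158] rpy [-3.140e+00 -3.000e-03  3.104e+00] d(mm) [ -1.8   0.7 183.7] w [-0.1  -0.2  -0.13]
[-0.431  0.384  0.193  1.648 -0.079  1.121  1.317]
```

View pics/w4.png

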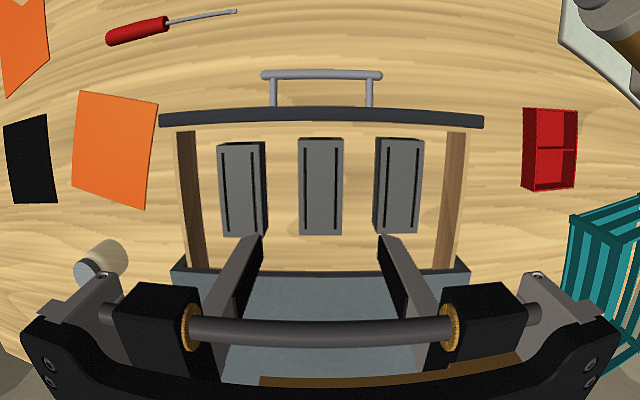

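The view shows the middle case centred between the fingers, spanning columns 300–343, and square to them. The outer cases lie at columns 217–267 and 373–424. I will go down onto the middle one.

```bash
python3 -m pendant '[{"dx":0,"dy":0,"dz":0.035,"wx":0,"wy":0,"wz":0,"hand":0.074},{"dx":0,"dy":0,"dz":0.035,"wx":0,"wy":0,"wz":0,"hand":0.074},{"dx":0,"dy":0,"dz":0.035,"wx":0,"wy":0,"wz":0,"hand":0.074},{"dx":0,"dy":0,"dz":0.03,"wx":0,"wy":0,"wz":0,"hand":0.074},{"dx":0,"dy":0,"dz":0.02,"wx":0,"wy":0,"wz":0,"hand":0.074},{"dx":0,"dy":0,"dz":0.02,"wx":0,"wy":0,"wz":0,"hand":0.074},{"dx":0,"dy":0,"dz":0.008,"wx":0,"wy":0,"wz":0,"hand":0.074},{"dx":0,"dy":0,"dz":0,"wx":0,"wy":0,"wz":0,"hand":0.074}]' && python3 -m pendant '[{"dx":0,"dy":0,"dz":0,"wx":0,"wy":0,"wz":0,"hand":0.03},{"dx":0,"dy":0,"dz":0,"wx":0,"wy":0,"wz":0,"hand":0.03},{"dx":0,"dy":0,"dz":0,"wx":0,"wy":0,"wz":0,"hand":0.03}]' 45
```

```text
t: 9.43
eef_pos: [0.5932, 0.1404, 0.0351]
orientation: [-3.141, -0.0, 3.105]
force: [-0.1, -1.0, 0.4]
grip_width: 0.0744
grasp_force: 0.0
t: 9.8
eef_pos: [0.5936, 0.1405, 0.0356]
orientation: [3.141, 0.001, 3.105]
force: [-1.6, 0.1, 4.3]
grip_width: 0.0495
grasp_force: 45.0
```

```bash
cat > q.py <<'E'
from h import *
s=env.observe();r=R.from_euler('xyz',s['orientation']).inv();print(round(s['t'],2),'F',r.apply(s['force']).round(2),'M',r.apply(s['torque']).round(3),'x',s['eef_pos'].round(3) if hasattr(s['eef_pos'],'round') else s['eef_pos'],flush=True)
E
python3 -m pendant '[{"dx":0,"dy":0,"dz":-0.02,"wx":0,"wy":0,"wz":0,"hand":0.03},{"dx":0,"dy":0,"dz":-0.03,"wx":0,"wy":0,"wz":0,"hand":0.03},{"dx":0,"dy":0,"dz":-0.035,"wx":0,"wy":0,"wz":0,"hand":0.03},{"dx":0,"dy":0,"dz":-0.035,"wx":0,"wy":0,"wz":0,"hand":0.03},{"dx":0,"dy":0,"dz":-0.03,"wx":0,"wy":0,"wz":0,"hand":0.03},{"dx":0,"dy":0,"dz":-0.01,"wx":0,"wy":0,"wz":0,"hand":0.03},{"dx":0,"dy":0,"dz":0,"wx":0,"wy":0,"wz":0,"hand":0.03},{"dx":0,"dy":0,"dz":0,"wx":0,"wy":0,"wz":0,"hand":0.03}]'|tail -2;python3 q.py
python3 -m pendant '[{"dx":0.05,"dy":0,"dz":0,"wx":0,"wy":0,"wz":0,"hand":0.03},{"dx":-0.05,"dy":0,"dz":0,"wx":0,"wy":0,"wz":0,"hand":0.03},{"dx":0.05,"dy":0,"dz":0,"wx":0,"wy":0,"wz":0,"hand":0.03},{"dx":-0.05,"dy":0,"dz":0,"wx":0,"wy":0,"wz":0,"hand":0.03},{"dx":0.05,"dy":0,"dz":0,"wx":0,"wy":0,"wz":0,"hand":0.03},{"dx":-0.05,"dy":0,"dz":0,"wx":0,"wy":0,"wz":0,"hand":0.03},{"dx":0.05,"dy":0,"dz":0,"wx":0,"wy":0,"wz":0,"hand":0.03}]'|tail -2;python3 q.py
Z='[{"dx":0,"dy":0,"dz":0,"wx":0,"wy":0,"wz":0,"hand":0.03}]'
for i in 1 2 3 4 5 6 7 8; do python3 -m pendant '[{"dx":0,"dy":0,"dz":0,"wx":0,"wy":0,"wz":0,"hand":0.03}]' >/dev/null; python3 q.py; done
```

```text
grip_width: 0.0499
grasp_force: 45.0
10.8 F [-1.03  0.28  2.49] M [-0.079 -0.008 -0.001] x [0.593 0.14  0.194]
grip_width: 0.0496
grasp_force: 45.0
11.68 F [2.57 0.13 2.24] M [-0.017  0.116  0.025] x [0.547 0.142 0.191]
11.8 F [0.13 0.43 2.86] M [-0.057 -0.034  0.026] x [0.541 0.142 0.193]
11.93 F [-0.23  1.27  2.29] M [ 0.016  0.014 -0.014] x [0.543 0.142 0.195]
12.05 F [0.63 0.4  2.14] M [0.022 0.065 0.012] x [0.544 0.142 0.195]
12.18 F [0.52 0.07 2.03] M [-0.051  0.026 -0.049] x [0.544 0.142 0.195]
12.3 F [-0.08 -0.33  2.56] M [-0.096  0.035 -0.021] x [0.543 0.142 0.195]
12.43 F [-0.56  0.78  2.41] M [-0.03  -0.026  0.006] x [0.543 0.142 0.195]
12.55 F [1.15 1.2  3.73] M [-0.055 -0.02   0.043] x [0.543 0.142 0.195]
12.68 F [-0.33 -0.88  2.35] M [-0.061 -0.009 -0.006] x [0.543 0.142 0.195]
```

```bash
cat > avg.py <<'E'
from h import *
import sys
M=[];
for l in open('log'): M.append([float(a) for a in l.split()])
M=np.array(M);print('mean My',M[:,1].mean().round(4),'+-',(M[:,1].std()/len(M)**.5).round(4),M.mean(0).round(3),'n',len(M))
E
cat > rd.py <<'E'
from h import *
s=env.observe();r=R.from_euler('xyz',s['orientation']).inv();print(*r.apply(s['torque']),*r.apply(s['force']))
E
python3 -m pendant '[{"dx":0,"dy":0,"dz":0,"wx":0,"wy":10,"wz":0,"hand":0.03},{"dx":0,"dy":0,"dz":0,"wx":0,"wy":10,"wz":0,"hand":0.03},{"dx":0,"dy":0,"dz":0,"wx":0,"wy":0,"wz":0,"hand":0.03},{"dx":0,"dy":0,"dz":0,"wx":0,"wy":0,"wz":0,"hand":0.03},{"dx":0,"dy":0,"dz":0,"wx":0,"wy":0,"wz":0,"hand":0.03},{"dx":0,"dy":0,"dz":0,"wx":0,"wy":-10,"wz":0,"hand":0.03},{"dx":0,"dy":0,"dz":0,"wx":0,"wy":-10,"wz":0,"hand":0.03},{"dx":0,"dy":0,"dz":0,"wx":0,"wy":0,"wz":0,"hand":0.03}]'
rm -f log; for i in 1 2 3 4 5 6 7 8; do python3 -m pendant '[{"dx":0,"dy":0,"dz":0,"wx":0,"wy":0,"wz":0,"hand":0.03}]' >/dev/null; python3 rd.py>>log; done; python3 avg.py
python3 -m pendant '[{"dx":0,"dy":0,"dz":0,"wx":0,"wy":-10,"wz":0,"hand":0.03},{"dx":0,"dy":0,"dz":0,"wx":0,"wy":-10,"wz":0,"hand":0.03},{"dx":0,"dy":0,"dz":0,"wx":0,"wy":0,"wz":0,"hand":0.03},{"dx":0,"dy":0,"dz":0,"wx":0,"wy":0,"wz":0,"hand":0.03},{"dx":0,"dy":0,"dz":0,"wx":0,"wy":0,"wz":0,"hand":0.03},{"dx":0,"dy":0,"dz":0,"wx":0,"wy":10,"wz":0,"hand":0.03},{"dx":0,"dy":0,"dz":0,"wx":0,"wy":10,"wz":0,"hand":0.03},{"dx":0,"dy":0,"dz":0,"wx":0,"wy":0,"wz":0,"hand":0.03}]'
rm -f log; for i in 1 2 3 4 5 6 7 8; do python3 -m pendant '[{"dx":0,"dy":0,"dz":0,"wx":0,"wy":0,"wz":0,"hand":0.03}]' >/dev/null; python3 rd.py>>log; done; python3 avg.py
```

```text
t: 13.68
eef_pos: [0.5412, 0.1431, 0.1968]
orientation: [3.14, 0.004, 3.107]
force: [0.4, 0.7, -2.3]
grip_width: 0.0496
grasp_force: 45.0
mean My 0.005 +- 0.007 [-0.035  0.005  0.003 -0.113  0.027  2.788] n 8
t: 15.68
eef_pos: [0.5455, 0.1413, 0.1944]
orientation: [-3.141, -0.003, 3.103]
force: [-0.5, 0.2, -3.7]
grip_width: 0.0499
grasp_force: 45.0
mean My 0.0037 +- 0.0081 [-0.034  0.004  0.005  0.069  0.162  2.491] n 8
```

The reading is the same after tipping each way, so the middle case is quiet. I'll put it back.

```bash
python3 -c "
from h import *
to([.5935,.1405,.036],3.105)"; python3 -m pendant '[{"dx":-0.025,"dy":0,"dz":0,"wx":0,"wy":0,"wz":0,"hand":0.03},{"dx":-0.025,"dy":0,"dz":0,"wx":0,"wy":0,"wz":0,"hand":0.03},{"dx":0,"dy":0,"dz":0,"wx":0,"wy":0,"wz":0,"hand":0.03}]'; python3 -c "
from h import *
to([.5935,.1405,.036],3.105)"
```

```text
t 16.68 pos [0.5433 0.1422 0.1951] rpy [-3.142  0.     3.105] d(mm) [-5.020e+01  1.000e-01  1.591e+02] w [-0.    0.    0.01]
t: 17.05
eef_pos: [0.5943, 0.14, 0.1947]
orientation: [-3.141, -0.0, 3.104]
force: [-0.7, 0.2, -2.7]
grip_width: 0.0494
grasp_force: 45.0
t 17.05 pos [0.5943 0.14   0.1947] rpy [-3.141 -0.     3.104] d(mm) [  0.8   0.6 158.7] w [-0.04 -0.   -0.03]
```

```bash
python3 -m pendant '[{"dx":0,"dy":0,"dz":0.035,"wx":0,"wy":0,"wz":0,"hand":0.03},{"dx":0,"dy":0,"dz":0.035,"wx":0,"wy":0,"wz":0,"hand":0.03},{"dx":0,"dy":0,"dz":0.035,"wx":0,"wy":0,"wz":0,"hand":0.03},{"dx":0,"dy":0,"dz":0.03,"wx":0,"wy":0,"wz":0,"hand":0.03},{"dx":0,"dy":0,"dz":0.014,"wx":0,"wy":0,"wz":0,"hand":0.03},{"dx":0,"dy":0,"dz":0.009,"wx":0,"wy":0,"wz":0,"hand":0.03},{"dx":0,"dy":0,"dz":0,"wx":0,"wy":0,"wz":0,"hand":0.03}]'; python3 -m pendant '[{"dx":0,"dy":0,"dz":0,"wx":0,"wy":0,"wz":0,"hand":0.074},{"dx":0,"dy":0,"dz":0,"wx":0,"wy":0,"wz":0,"hand":0.074},{"dx":0,"dy":0,"dz":-0.03,"wx":0,"wy":0,"wz":0,"hand":0.074},{"dx":0,"dy":0,"dz":-0.035,"wx":0,"wy":0,"wz":0,"hand":0.074},{"dx":0,"dy":0,"dz":-0.035,"wx":0,"wy":0,"wz":0,"hand":0.074},{"dx":0,"dy":-0.045,"dz":0,"wx":0,"wy":0,"wz":0,"hand":0.074},{"dx":0,"dy":-0.046,"dz":0,"wx":0,"wy":0,"wz":0,"hand":0.074},{"dx":0,"dy":0,"dz":0,"wx":0,"wy":0,"wz":0,"hand":0.074}]'; python3 -c "
from h import *
to([.592,.049,.035],3.105)
cv2.imwrite('pics/w5.png',env.camera('wrist')[:,:,::-1])"
```

```text
t: 17.92
eef_pos: [0.5934, 0.1405, 0.0374]
orientation: [-3.142, 0.0, 3.105]
force: [-0.3, -0.9, -1.9]
grip_width: 0.0496
grasp_force: 45.0
t: 18.92
eef_pos: [0.5902, 0.0455, 0.138]
orientation: [-3.141, 0.001, 3.1]
force: [-0.2, 1.6, -0.3]
grip_width: 0.0738
grasp_force: 0.0
t 18.93 pos [0.5902 0.0455 0.138 ] rpy [-3.141e+00  1.000e-03  3.100e+00] d(mm) [ -1.6   3.7 103. ] w [-0.06  0.07 -0.28]
```

View pics/w5.png

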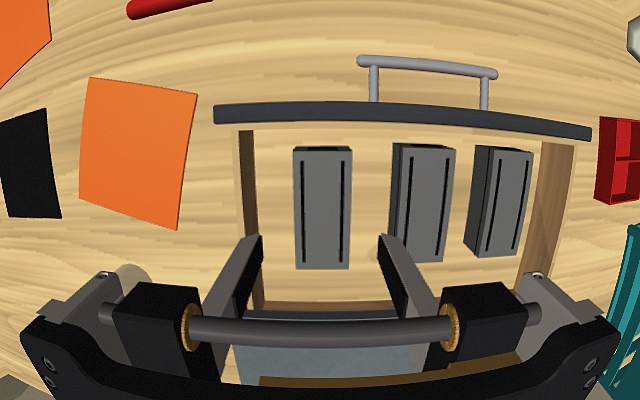

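The middle case lies flat back in its slot. Case 3 spans columns 293–352, centred between the fingers. I'll go down and grip it.

```bash
python3 -m pendant '[{"dx":-0.002,"dy":0.002,"dz":0.025,"wx":0,"wy":0,"wz":0,"hand":0.074},{"dx":0,"dy":0,"dz":0.03,"wx":0,"wy":0,"wz":0,"hand":0.074},{"dx":0,"dy":0,"dz":0.025,"wx":0,"wy":0,"wz":0,"hand":0.074},{"dx":0,"dy":0,"dz":0.018,"wx":0,"wy":0,"wz":0,"hand":0.074},{"dx":0,"dy":0,"dz":0.005,"wx":0,"wy":0,"wz":0,"hand":0.074},{"dx":0,"dy":0,"dz":0,"wx":0,"wy":0,"wz":0,"hand":0.074}]' && python3 -m pendant '[{"dx":0,"dy":0,"dz":0,"wx":0,"wy":0,"wz":0,"hand":0.03},{"dx":0,"dy":0,"dz":0,"wx":0,"wy":0,"wz":0,"hand":0.03},{"dx":0,"dy":0,"dz":0,"wx":0,"wy":0,"wz":0,"hand":0.03}]' 45
python3 -m pendant '[{"dx":0,"dy":0,"dz":-0.02,"wx":0,"wy":0,"wz":0,"hand":0.03},{"dx":0,"dy":0,"dz":-0.03,"wx":0,"wy":0,"wz":0,"hand":0.03},{"dx":0,"dy":0,"dz":-0.035,"wx":0,"wy":0,"wz":0,"hand":0.03},{"dx":0,"dy":0,"dz":-0.035,"wx":0,"wy":0,"wz":0,"hand":0.03},{"dx":0,"dy":0,"dz":-0.03,"wx":0,"wy":0,"wz":0,"hand":0.03},{"dx":0,"dy":0,"dz":-0.01,"wx":0,"wy":0,"wz":0,"hand":0.03},{"dx":0,"dy":0,"dz":0,"wx":0,"wy":0,"wz":0,"hand":0.03},{"dx":0,"dy":0,"dz":0,"wx":0,"wy":0,"wz":0,"hand":0.03}]'|tail -3;python3 q.py
python3 -m pendant '[{"dx":0.05,"dy":0,"dz":0,"wx":0,"wy":0,"wz":0,"hand":0.03},{"dx":-0.05,"dy":0,"dz":0,"wx":0,"wy":0,"wz":0,"hand":0.03},{"dx":0.05,"dy":0,"dz":0,"wx":0,"wy":0,"wz":0,"hand":0.03},{"dx":-0.05,"dy":0,"dz":0,"wx":0,"wy":0,"wz":0,"hand":0.03},{"dx":0.05,"dy":0,"dz":0,"wx":0,"wy":0,"wz":0,"hand":0.03},{"dx":-0.05,"dy":0,"dz":0,"wx":0,"wy":0,"wz":0,"hand":0.03},{"dx":0.05,"dy":0,"dz":0,"wx":0,"wy":0,"wz":0,"hand":0.03}]'|tail -2;python3 q.py
python3 -m pendant '[{"dx":0,"dy":0,"dz":0,"wx":0,"wy":10,"wz":0,"hand":0.03},{"dx":0,"dy":0,"dz":0,"wx":0,"wy":10,"wz":0,"hand":0.03},{"dx":0,"dy":0,"dz":0,"wx":0,"wy":0,"wz":0,"hand":0.03},{"dx":0,"dy":0,"dz":0,"wx":0,"wy":0,"wz":0,"hand":0.03},{"dx":0,"dy":0,"dz":0,"wx":0,"wy":0,"wz":0,"hand":0.03},{"dx":0,"dy":0,"dz":0,"wx":0,"wy":-10,"wz":0,"hand":0.03},{"dx":0,"dy":0,"dz":0,"wx":0,"wy":-10,"wz":0,"hand":0.03},{"dx":0,"dy":0,"dz":0,"wx":0,"wy":0,"wz":0,"hand":0.03}]'|tail -3
rm -f log; for i in 1 2 3 4 5 6 7 8; do python3 -m pendant '[{"dx":0,"dy":0,"dz":0,"wx":0,"wy":0,"wz":0,"hand":0.03}]' >/dev/null; python3 rd.py>>log; done; python3 avg.py
python3 -m pendant '[{"dx":0,"dy":0,"dz":0,"wx":0,"wy":-10,"wz":0,"hand":0.03},{"dx":0,"dy":0,"dz":0,"wx":0,"wy":-10,"wz":0,"hand":0.03},{"dx":0,"dy":0,"dz":0,"wx":0,"wy":0,"wz":0,"hand":0.03},{"dx":0,"dy":0,"dz":0,"wx":0,"wy":0,"wz":0,"hand":0.03},{"dx":0,"dy":0,"dz":0,"wx":0,"wy":0,"wz":0,"hand":0.03},{"dx":0,"dy":0,"dz":0,"wx":0,"wy":10,"wz":0,"hand":0.03},{"dx":0,"dy":0,"dz":0,"wx":0,"wy":10,"wz":0,"hand":0.03},{"dx":0,"dy":0,"dz":0,"wx":0,"wy":0,"wz":0,"hand":0.03}]'|tail -5
rm -f log; for i in 1 2 3 4 5 6 7 8; do python3 -m pendant '[{"dx":0,"dy":0,"dz":0,"wx":0,"wy":0,"wz":0,"hand":0.03}]' >/dev/null; python3 rd.py>>log; done; python3 avg.py; python3 -c "
from h import *
to([.592,.049,.035],3.105)"
```

```text
t: 19.73
eef_pos: [0.5923, 0.0517, 0.0345]
orientation: [3.142, 0.0, 3.105]
force: [-0.2, -0.1, 0.6]
grip_width: 0.0738
grasp_force: 0.0
t: 20.1
eef_pos: [0.5924, 0.0512, 0.0346]
orientation: [-3.141, 0.001, 3.105]
force: [-1.3, -1.8, 4.5]
grip_width: 0.0496
grasp_force: 45.0
force: [-0.4, 0.2, -3.0]
grip_width: 0.0497
grasp_force: 45.0
21.1 F [0.44 0.17 3.04] M [-0.01   0.038  0.017] x [0.591 0.051 0.193]
grip_width: 0.0497
grasp_force: 45.0
21.98 F [2.48 0.99 1.96] M [-0.093  0.174  0.03 ] x [0.546 0.053 0.19 ]
force: [0.0, 0.2, -3.1]
grip_width: 0.0497
grasp_force: 45.0
mean My 0.0055 +- 0.0123 [-0.027  0.005  0.004 -0.167 -0.056  2.355] n 8
eef_pos: [0.5441, 0.0527, 0.1934]
orientation: [-3.14, -0.003, 3.104]
force: [-0.1, -0.7, -2.9]
grip_width: 0.0498
grasp_force: 45.0
mean My 0.007 +- 0.0137 [-0.033  0.007 -0.003 -0.218  0.167  2.715] n 8
t 25.98 pos [0.5421 0.0532 0.1941] rpy [-3.141 -0.     3.105] d(mm) [-50.1  -2.4 159.1] w [-0.01 -0.01  0.01]
```

Case 3 is quiet too. I'll put it back and take case 1, which has to confirm.

```bash
python3 -m pendant '[{"dx":-0.025,"dy":0,"dz":0,"wx":0,"wy":0,"wz":0,"hand":0.03},{"dx":-0.025,"dy":0,"dz":0,"wx":0,"wy":0,"wz":0,"hand":0.03},{"dx":0,"dy":0,"dz":0.03,"wx":0,"wy":0,"wz":0,"hand":0.03},{"dx":0,"dy":0,"dz":0.035,"wx":0,"wy":0,"wz":0,"hand":0.03},{"dx":0,"dy":0,"dz":0.035,"wx":0,"wy":0,"wz":0,"hand":0.03},{"dx":0,"dy":0,"dz":0.03,"wx":0,"wy":0,"wz":0,"hand":0.03},{"dx":0,"dy":0,"dz":0.018,"wx":0,"wy":0,"wz":0,"hand":0.03},{"dx":0,"dy":0,"dz":0.009,"wx":0,"wy":0,"wz":0,"hand":0.03}]'; python3 -m pendant '[{"dx":0,"dy":0,"dz":0.001,"wx":0,"wy":0,"wz":0,"hand":0.03}]'
```

```text
t: 26.98
eef_pos: [0.592, 0.0514, 0.0366]
orientation: [-3.141, -0.0, 3.105]
force: [-0.6, -0.2, -2.8]
grip_width: 0.0498
grasp_force: 45.0
t: 27.1
eef_pos: [0.5922, 0.0514, 0.0363]
orientation: [-3.142, 0.0, 3.105]
force: [-0.2, -0.8, -1.9]
grip_width: 0.0498
grasp_force: 45.0
```

```bash
python3 -m pendant '[{"dx":0,"dy":0,"dz":0,"wx":0,"wy":0,"wz":0,"hand":0.074},{"dx":0,"dy":0,"dz":0,"wx":0,"wy":0,"wz":0,"hand":0.074},{"dx":0,"dy":0,"dz":-0.03,"wx":0,"wy":0,"wz":0,"hand":0.074},{"dx":0,"dy":0,"dz":-0.035,"wx":0,"wy":0,"wz":0,"hand":0.074},{"dx":0,"dy":0.02,"dz":-0.035,"wx":0,"wy":0,"wz":0,"hand":0.074},{"dx":0,"dy":0.045,"dz":0,"wx":0,"wy":0,"wz":0,"hand":0.074},{"dx":0,"dy":0.045,"dz":0,"wx":0,"wy":0,"wz":0,"hand":0.074},{"dx":0,"dy":0.045,"dz":0,"wx":0,"wy":0,"wz":0,"hand":0.074}]'; python3 -m pendant '[{"dx":0,"dy":0.025,"dz":0,"wx":0,"wy":0,"wz":0,"hand":0.074},{"dx":0,"dy":0,"dz":0,"wx":0,"wy":0,"wz":0,"hand":0.074}]'; python3 -c "
from h import *
to([.594,.231,.035],3.105)
cv2.imwrite('pics/w6.png',env.camera('wrist')[:,:,::-1])"
```

```text
t: 28.1
eef_pos: [0.5979, 0.2078, 0.137]
orientation: [3.141, 0.001, 3.105]
force: [0.7, 0.1, -0.0]
grip_width: 0.0743
grasp_force: 0.0
t: 28.35
eef_pos: [0.5984, 0.2327, 0.1362]
orientation: [3.141, 0.0, 3.107]
force: [0.4, 0.1, -0.2]
grip_width: 0.0741
grasp_force: 0.0
t 28.35 pos [0.5984 0.2327 0.1362] rpy [3.141 0.    3.107] d(mm) [  4.4  -1.9 101.2] w [0.01 0.01 0.14]
```

View pics/w6.png

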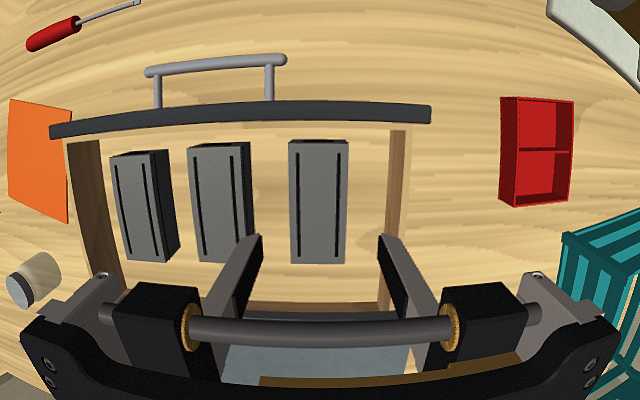

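Cases 2 and 3 lie flat. Case 1 spans columns 289–348, centred between the fingers. I'll go down, grip, lift and test.

```bash
python3 -m pendant '[{"dx":0.003,"dy":-0.001,"dz":0.025,"wx":0,"wy":0,"wz":0,"hand":0.074},{"dx":0,"dy":0,"dz":0.03,"wx":0,"wy":0,"wz":0,"hand":0.074},{"dx":0,"dy":0,"dz":0.025,"wx":0,"wy":0,"wz":0,"hand":0.074},{"dx":0,"dy":0,"dz":0.017,"wx":0,"wy":0,"wz":0,"hand":0.074},{"dx":0,"dy":0,"dz":0.004,"wx":0,"wy":0,"wz":0,"hand":0.074},{"dx":0,"dy":0,"dz":0,"wx":0,"wy":0,"wz":0,"hand":0.074}]' && python3 -m pendant '[{"dx":0,"dy":0,"dz":0,"wx":0,"wy":0,"wz":0,"hand":0.03},{"dx":0,"dy":0,"dz":0,"wx":0,"wy":0,"wz":0,"hand":0.03},{"dx":0,"dy":0,"dz":0,"wx":0,"wy":0,"wz":0,"hand":0.03}]' 45
python3 -m pendant '[{"dx":0,"dy":0,"dz":-0.02,"wx":0,"wy":0,"wz":0,"hand":0.03},{"dx":0,"dy":0,"dz":-0.03,"wx":0,"wy":0,"wz":0,"hand":0.03},{"dx":0,"dy":0,"dz":-0.035,"wx":0,"wy":0,"wz":0,"hand":0.03},{"dx":0,"dy":0,"dz":-0.035,"wx":0,"wy":0,"wz":0,"hand":0.03},{"dx":0,"dy":0,"dz":-0.03,"wx":0,"wy":0,"wz":0,"hand":0.03},{"dx":0,"dy":0,"dz":-0.01,"wx":0,"wy":0,"wz":0,"hand":0.03},{"dx":0,"dy":0,"dz":0,"wx":0,"wy":0,"wz":0,"hand":0.03},{"dx":0,"dy":0,"dz":0,"wx":0,"wy":0,"wz":0,"hand":0.03}]'|tail -3;python3 q.py
python3 -m pendant '[{"dx":0.05,"dy":0,"dz":0,"wx":0,"wy":0,"wz":0,"hand":0.03},{"dx":-0.05,"dy":0,"dz":0,"wx":0,"wy":0,"wz":0,"hand":0.03},{"dx":0.05,"dy":0,"dz":0,"wx":0,"wy":0,"wz":0,"hand":0.03},{"dx":-0.05,"dy":0,"dz":0,"wx":0,"wy":0,"wz":0,"hand":0.03},{"dx":0.05,"dy":0,"dz":0,"wx":0,"wy":0,"wz":0,"hand":0.03},{"dx":-0.05,"dy":0,"dz":0,"wx":0,"wy":0,"wz":0,"hand":0.03},{"dx":0.05,"dy":0,"dz":0,"wx":0,"wy":0,"wz":0,"hand":0.03}]'|tail -2;python3 q.py
python3 -m pendant '[{"dx":0,"dy":0,"dz":0,"wx":0,"wy":10,"wz":0,"hand":0.03},{"dx":0,"dy":0,"dz":0,"wx":0,"wy":10,"wz":0,"hand":0.03},{"dx":0,"dy":0,"dz":0,"wx":0,"wy":0,"wz":0,"hand":0.03},{"dx":0,"dy":0,"dz":0,"wx":0,"wy":0,"wz":0,"hand":0.03},{"dx":0,"dy":0,"dz":0,"wx":0,"wy":0,"wz":0,"hand":0.03},{"dx":0,"dy":0,"dz":0,"wx":0,"wy":-10,"wz":0,"hand":0.03},{"dx":0,"dy":0,"dz":0,"wx":0,"wy":-10,"wz":0,"hand":0.03},{"dx":0,"dy":0,"dz":0,"wx":0,"wy":0,"wz":0,"hand":0.03}]'|tail -3
rm -f log; for i in 1 2 3 4 5 6 7 8; do python3 -m pendant '[{"dx":0,"dy":0,"dz":0,"wx":0,"wy":0,"wz":0,"hand":0.03}]' >/dev/null; python3 rd.py>>log; done; python3 avg.py
python3 -m pendant '[{"dx":0,"dy":0,"dz":0,"wx":0,"wy":-10,"wz":0,"hand":0.03},{"dx":0,"dy":0,"dz":0,"wx":0,"wy":-10,"wz":0,"hand":0.03},{"dx":0,"dy":0,"dz":0,"wx":0,"wy":0,"wz":0,"hand":0.03},{"dx":0,"dy":0,"dz":0,"wx":0,"wy":0,"wz":0,"hand":0.03},{"dx":0,"dy":0,"dz":0,"wx":0,"wy":0,"wz":0,"hand":0.03},{"dx":0,"dy":0,"dz":0,"wx":0,"wy":10,"wz":0,"hand":0.03},{"dx":0,"dy":0,"dz":0,"wx":0,"wy":10,"wz":0,"hand":0.03},{"dx":0,"dy":0,"dz":0,"wx":0,"wy":0,"wz":0,"hand":0.03}]'|tail -5
rm -f log; for i in 1 2 3 4 5 6 7 8; do python3 -m pendant '[{"dx":0,"dy":0,"dz":0,"wx":0,"wy":0,"wz":0,"hand":0.03}]' >/dev/null; python3 rd.py>>log; done; python3 avg.py
```

```text
t: 29.15
eef_pos: [0.596, 0.23, 0.0357]
orientation: [3.142, 0.001, 3.105]
force: [-0.3, 0.0, 0.4]
grip_width: 0.0738
grasp_force: 0.0
t: 29.52
eef_pos: [0.5957, 0.2305, 0.0355]
orientation: [3.141, 0.0, 3.105]
force: [-0.7, -0.6, 4.1]
grip_width: 0.0497
grasp_force: 45.0
force: [-0.7, 0.1, -2.5]
grip_width: 0.0496
grasp_force: 45.0
30.52 F [0.72 0.12 2.54] M [-0.066 -0.023 -0.059] x [0.595 0.23  0.194]
grip_width: 0.0498
grasp_force: 45.0
31.4 F [ 2.91 -0.27  2.65] M [-0.074  0.362  0.068] x [0.549 0.231 0.191]
force: [0.5, 0.6, -2.5]
grip_width: 0.0499
grasp_force: 45.0
mean My 0.0104 +- 0.0144 [-1.700e-02  1.000e-02 -2.000e-03 -3.830e-01  9.300e-02  2.789e+00] n 8
eef_pos: [0.5482, 0.2306, 0.1946]
orientation: [-3.141, -0.002, 3.101]
force: [0.9, 0.3, -3.1]
grip_width: 0.0494
grasp_force: 45.0
mean My -0.031 +- 0.008 [-0.036 -0.031  0.004  0.173  0.141  2.612] n 8
```

Case 1 shows a difference of 0.041 ± 0.016, which is suggestive. I'll repeat with a longer tilt and more readings to confirm.

```bash
python3 -m pendant '[{"dx":0,"dy":0,"dz":0,"wx":0,"wy":10,"wz":0,"hand":0.03},{"dx":0,"dy":0,"dz":0,"wx":0,"wy":10,"wz":0,"hand":0.03},{"dx":0,"dy":0,"dz":0,"wx":0,"wy":5,"wz":0,"hand":0.03},{"dx":0,"dy":0,"dz":0,"wx":0,"wy":0,"wz":0,"hand":0.03},{"dx":0,"dy":0,"dz":0,"wx":0,"wy":0,"wz":0,"hand":0.03},{"dx":0,"dy":0,"dz":0,"wx":0,"wy":0,"wz":0,"hand":0.03},{"dx":0,"dy":0,"dz":0,"wx":0,"wy":0,"wz":0,"hand":0.03},{"dx":0,"dy":0,"dz":0,"wx":0,"wy":0,"wz":0,"hand":0.03}]'|tail -1;
python3 -m pendant '[{"dx":0,"dy":0,"dz":0,"wx":0,"wy":-8,"wz":0,"hand":0.03},{"dx":0,"dy":0,"dz":0,"wx":0,"wy":-8,"wz":0,"hand":0.03},{"dx":0,"dy":0,"dz":0,"wx":0,"wy":-6,"wz":0,"hand":0.03},{"dx":0,"dy":0,"dz":0,"wx":0,"wy":-3,"wz":0,"hand":0.03},{"dx":0,"dy":0,"dz":0,"wx":0,"wy":0,"wz":0,"hand":0.03}]'|tail -1
rm -f log; for i in 1 2 3 4 5 6 7 8 9 10 11 12 13 14 15 16; do python3 -m pendant '[{"dx":0,"dy":0,"dz":0,"wx":0,"wy":0,"wz":0,"hand":0.03}]' >/dev/null; python3 rd.py>>log; done; python3 avg.py
python3 -m pendant '[{"dx":0,"dy":0,"dz":0,"wx":0,"wy":-10,"wz":0,"hand":0.03},{"dx":0,"dy":0,"dz":0,"wx":0,"wy":-10,"wz":0,"hand":0.03},{"dx":0,"dy":0,"dz":0,"wx":0,"wy":-5,"wz":0,"hand":0.03},{"dx":0,"dy":0,"dz":0,"wx":0,"wy":0,"wz":0,"hand":0.03},{"dx":0,"dy":0,"dz":0,"wx":0,"wy":0,"wz":0,"hand":0.03},{"dx":0,"dy":0,"dz":0,"wx":0,"wy":0,"wz":0,"hand":0.03},{"dx":0,"dy":0,"dz":0,"wx":0,"wy":0,"wz":0,"hand":0.03},{"dx":0,"dy":0,"dz":0,"wx":0,"wy":0,"wz":0,"hand":0.03}]'|tail -1;
python3 -m pendant '[{"dx":0,"dy":0,"dz":0,"wx":0,"wy":8,"wz":0,"hand":0.03},{"dx":0,"dy":0,"dz":0,"wx":0,"wy":8,"wz":0,"hand":0.03},{"dx":0,"dy":0,"dz":0,"wx":0,"wy":6,"wz":0,"hand":0.03},{"dx":0,"dy":0,"dz":0,"wx":0,"wy":3,"wz":0,"hand":0.03},{"dx":0,"dy":0,"dz":0,"wx":0,"wy":0,"wz":0,"hand":0.03}]'|tail -1
rm -f log; for i in 1 2 3 4 5 6 7 8 9 10 11 12 13 14 15 16; do python3 -m pendant '[{"dx":0,"dy":0,"dz":0,"wx":0,"wy":0,"wz":0,"hand":0.03}]' >/dev/null; python3 rd.py>>log; done; python3 avg.py; python3 -c "
from h import *
to([.53,-.4025,.155],3.105)"
```

```text
grasp_force: 45.0
grasp_force: 45.0
mean My 0.0243 +- 0.0054 [-0.006  0.024 -0.003  0.048 -0.07   2.654] n 16
grasp_force: 45.0
grasp_force: 45.0
mean My -0.0208 +- 0.0066 [-0.044 -0.021 -0.007 -0.043 -0.073  2.732] n 16
t 42.65 pos [0.5456 0.2322 0.1951] rpy [-3.142  0.     3.105] d(mm) [  -7.5 -634.9   40.2] w [-0.    0.    0.01]
```

Case 1 rattles: 0.045 ± 0.009 N m difference across two consistent runs, against about 0.001 for the others. I'll carry it over the mat.

```bash
python3 -m pendant '[{"dx":0,"dy":-0.02,"dz":0,"wx":0,"wy":0,"wz":0,"hand":0.03},{"dx":0,"dy":-0.04,"dz":0,"wx":0,"wy":0,"wz":0,"hand":0.03},{"dx":0,"dy":-0.045,"dz":0,"wx":0,"wy":0,"wz":0,"hand":0.03},{"dx":0,"dy":-0.045,"dz":0,"wx":0,"wy":0,"wz":0,"hand":0.03},{"dx":0,"dy":-0.045,"dz":0,"wx":0,"wy":0,"wz":0,"hand":0.03},{"dx":0,"dy":-0.045,"dz":0,"wx":0,"wy":0,"wz":0,"hand":0.03},{"dx":0,"dy":-0.045,"dz":0,"wx":0,"wy":0,"wz":0,"hand":0.03},{"dx":0,"dy":-0.03,"dz":0,"wx":0,"wy":0,"wz":0,"hand":0.03}]'; python3 -m pendant '[{"dx":0,"dy":-0.04,"dz":0,"wx":0,"wy":0,"wz":0,"hand":0.03},{"dx":0,"dy":-0.045,"dz":0,"wx":0,"wy":0,"wz":0,"hand":0.03},{"dx":0,"dy":-0.045,"dz":0,"wx":0,"wy":0,"wz":0,"hand":0.03},{"dx":0,"dy":-0.045,"dz":0,"wx":0,"wy":0,"wz":0,"hand":0.03},{"dx":0,"dy":-0.045,"dz":0,"wx":0,"wy":0,"wz":0,"hand":0.03},{"dx":0,"dy":-0.04,"dz":0.01,"wx":0,"wy":0,"wz":0,"hand":0.03},{"dx":0,"dy":-0.02,"dz":0.01,"wx":0,"wy":0,"wz":0,"hand":0.03},{"dx":0,"dy":0,"dz":0.01,"wx":0,"wy":0,"wz":0,"hand":0.03}]'; python3 -c "
from h import *
to([.5335,-.4025,.165],3.105);print(np.round(env.observe()['joint_positions'],3))"
```

```text
t: 43.65
eef_pos: [0.5333, -0.0858, 0.1954]
orientation: [-3.141, 0.0, 3.103]
force: [0.5, 0.7, -2.0]
grip_width: 0.0496
grasp_force: 45.0
t: 44.65
eef_pos: [0.523, -0.3638, 0.1645]
orientation: [-3.141, -0.0, 3.103]
force: [-0.1, 1.1, -2.1]
grip_width: 0.0495
grasp_force: 45.0
t 44.65 pos [ 0.523  -0.3638  0.1645] rpy [-3.141 -0.     3.103] d(mm) [-12.  -38.3  -0.5] w [-0.02 -0.03 -0.11]
[ 0.177  0.525  0.531  1.636 -0.294  1.061  2.326]
```

```bash
python3 -m pendant '[{"dx":-0.004,"dy":-0.013,"dz":0,"wx":0,"wy":0,"wz":0,"hand":0.03},{"dx":-0.004,"dy":-0.013,"dz":0,"wx":0,"wy":0,"wz":0,"hand":0.03},{"dx":-0.004,"dy":-0.012,"dz":0,"wx":0,"wy":0,"wz":0,"hand":0.03},{"dx":0,"dy":0,"dz":0,"wx":0,"wy":0,"wz":0,"hand":0.03},{"dx":0,"dy":0,"dz":0,"wx":0,"wy":0,"wz":0,"hand":0.03},{"dx":0,"dy":0,"dz":0,"wx":0,"wy":0,"wz":0,"hand":0.03}]'; python3 -c "
from h import *
to([.5335,-.4025,.165],3.105)
cv2.imwrite('pics/s2.png',env.camera('scene')[:,:,::-1])"
```

```text
t: 45.4
eef_pos: [0.5347, -0.4003, 0.1653]
orientation: [3.141, 0.0, 3.106]
force: [0.3, 0.7, -3.0]
grip_width: 0.0495
grasp_force: 45.0
t 45.4 pos [ 0.5347 -0.4003  0.1653] rpy [3.141 0.    3.106] d(mm) [ 1.1 -2.2  0.3] w [0.01 0.01 0.04]
```

View pics/s2.png

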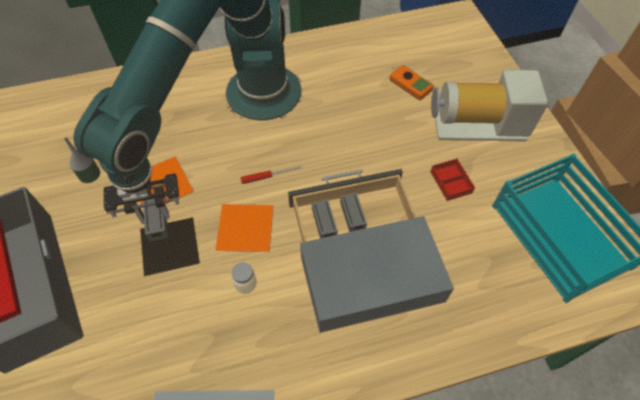

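The scene shows the case held over the black mat at (155,220). The drawer is out with two cases flat at (325,218) and (353,211), and the jar, screwdriver and tray are untouched. I'll check the handle position against its fully open pixel, then hand in.

```bash
python3 -c "
from h import *
p=(ray('scene',323,180,.064)+ray('scene',362,172,.064))/2;print(p.round(3))
if p[0]<.475: print(env.hand_in())"
```

```text
[0.472 0.146 0.064]
the job is handed in; nothing more can be done
None
```

I handed the job in at about 45 s: the leftmost case (case 1) rattles and is held level and still about 15 cm above the middle of the black mat, the two quiet cases lie flat in the open drawer, and no result came back from the judge.

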